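# Slide an oatcake sandwich together on the plate

### The arm

A 6-joint arm with a two-finger parallel gripper is mounted at the origin on a cart in front of the work surface, level with it; the furniture and walls round the work are solid. World frame = base frame: x ahead of the robot, y to its left, z up, the work surface at z = 0. Lengths are in m, angles in degrees, forces in N, time in s.
With the tool pointing down it reaches from about 0.425 to 0.95 m from the base axis. Payload 3.5 kg.
Tool frame: the origin (TCP) lies where the fingers leave the gripper's body, on its centre line; the fingertips stand 73 mm ahead of it and the grasp point (between the pads) lies ctrl.pinch_z ahead of it (ctrl.pinch_z is the distance from the TCP to the grasp point, in m); z points along the fingers, y is the line along which they close (so a half turn about z gives the same grasp; the last joint's range is limited). The gripper opens to 85 mm and grips with 20 to 120 N. Pads are 22 mm wide; open, the fingers measure 114 mm over their backs; the gripper's body (76 mm by 85 mm) begins 54 mm behind the grasp point. The pads swing forward as they close: fully open they stand 13 mm farther back than shut.
Start: joints at [-81.417, 16.404, 90.338, -0, 73.258, -8.594], TCP at [0.199, -0.645, 0.304] pointing down, gripper open.
Joint ranges: [-158.93, 158.93], [-51.34, 127.21], [12.03, 142.37], [-87.48, 267.48], [13.55, 161.25], [-162.69, 162.69]. Speed limits (degrees/s): [159.86, 159.86, 180, 180, 180, 180].

### API

Orientations are given as [roll, pitch, yaw] about the fixed x, y, z axes, in that order (R = Rz(yaw) Ry(pitch) Rx(roll)).
In Python, from rig import ctrl gives the robot as it stands.
- The arm moves only by the shell command python3 shift.py 'ROWS' [OPENING] [FORCE]. ROWS is a JSON list of rows, 1 to 5 of them, each of 6 numbers: dx, dy, dz in m, then a rotation vector rx, ry, rz in degrees; each row shifts and turns the commanded pose from where the row before left it, along the tool's axes as they then stand; what a row does not reach is not made up. A row lasts 1/8 s, in which the tool goes at most 0.0625 m and 10.7 degrees, less where a joint would pass 70% of its speed; a pose out of reach is approached as far as the arm can. OPENING is the opening from 0.0 (shut) to 1.0 (fully open), set as the command begins (- or left out keeps the last). The fingers move at their own pace and stop on an object; FORCE is the grip in N (left out, the last holds). Time passes only in rows, so rows that do not move let the fingers close. It prints the time, the measured TCP pose, the force, the opening and the grip force at its end. Input that does not fit is refused with a message, and nothing moves.
- ctrl.observe(): the state, without advancing time (a new reading comes with each control period).
- ctrl.grab_frame(name): name is "scene" or "top" or "wrist"; returns a dict with "pixels" (384x512x3 uint8, red, green, blue), "z_map" (384x512 float32, m along the optical axis (not along the pixel's ray), 0 where there is no reading), "intrinsics" (3x3 intrinsics, pixels), "R" (3x3) and "t" (3): a world point X has camera coordinates R X + t. Camera axes: x right, y down, z forward; pixel columns grow to the right and rows downward; lengths in m; the calibration is good to about 2 mm. A picture is of the moment at which its call begins.
- ctrl.hand_in(): hands the job in; it is judged then, once.
The state is a dict: "time_s": time; "joint_pos": joint angles; "joint_velocities": joint speeds; "joint_torque": joint torques, N m; "tool_pos": TCP position; "eef_rot": TCP orientation; "contact_force": force on the tool from outside, world axes, zero at the start; "torque": the same for the moment, N m; "opening": opening from 0.0 (shut) to 1.0 (fully open); "grasp_force": force on a finger pad.
Only numpy, scipy, OpenCV 4.12 (cv2) and the standard library are available. Lean on these libraries where they do the work, as an engineer would, in place of code of your own. Each camera call takes 0.05 s, during which the arm holds its last target. There are 200 camera calls.

### The job

Make the oatcake sandwich on the plate: slide the oatcakes off the board onto it, one at a time, first a plain one, then the chocolate-coated one, then the other plain one, so that they lie flat in a neat stack in the middle of the plate. Push them, do not pick them up, and leave the shaker, the mug and the teaspoon where they are.

Things in the scene. Friction and masses are not known exactly. Their poses are not given: they have to be found in the camera images.
- board: Fixed dark wooden serving board on feet, 270 mm (its x) by 220 mm (its y), top surface 25 mm above the worktop; origin at its centre on the worktop. Its +x end is the edge over which the oatcakes are slid onto the plate. Does not move.
- ledge (a point): Middle of the upper edge of the board's +x end (board x = 0.135, y = 0, z = 0.025); axes as the board's. An oatcake at the plate's centre clears this edge by 3 mm; the first drops 19 mm from board to plate, the second 10 mm onto the first, the third 1 mm.
- plate: Fixed flat white plate without a raised rim, 150 mm across, top surface 6 mm above the worktop; origin at its centre on the worktop, 47 mm beyond the board's +x edge (so the plate's edge is tucked under the board), up to 30 mm left or right of the board's middle. Does not move.
- oatcake_a: Plain pale-brown round oatcake, 88 mm across and 9 mm thick, about 45 g, rigid; origin at the centre of its underside, z up through it. Starts flat on the board (origin then at z = 0.025). The two plain ones are alike.
- oatcake_b: The other plain pale-brown round oatcake, 88 mm across and 9 mm thick, about 45 g, rigid; origin at the centre of its underside, z up through it. Starts flat on the board (origin then at z = 0.025).
- choc_oatcake: Dark-brown, chocolate-coated round oatcake, 88 mm across and 9 mm thick, about 45 g, rigid; origin at the centre of its underside, z up through it. Starts flat on the board (origin then at z = 0.025).
- shaker: Small loose white china shaker, 42 mm across, 64 mm high, standing on the board near its far (-x) end; origin at the centre of its underside. Leave it alone.
- tea_mug: Loose white china mug standing on the worktop beyond the plate; body 74 mm across and 78 mm high, its axis 14 mm from the origin towards the mug's own +y, the handle reaching 51 mm to its -y. Leave it alone.
- teaspoon: Loose teaspoon lying on the worktop beside the plate on the wall side, 135 mm long (its x), 29 mm wide, 10 mm high; origin at its middle, underside. Leave it alone.

How it is judged (in metres and radians):
On the way, in this order (a step that is already met when the one before it is completed fails the run):
1. a plain oatcake lies flat in the middle of the plate (((horizontal distance between oatcake_a and plate below 0.012 m and height (world z) of oatcake_a between 0.003 and 0.009 m and angle between oatcake_a's own z axis and vertical below 0.07 rad and linear speed of oatcake_a below 0.02 m/s) or (horizontal distance between oatcake_b and plate below 0.012 m and height (world z) of oatcake_b between 0.003 and 0.009 m and angle between oatcake_b's own z axis and vertical below 0.07 rad and linear speed of oatcake_b below 0.02 m/s))), for 0.2 s.
2. the chocolate-coated oatcake lies flat on it, centred (((horizontal distance between each of oatcake_a, choc_oatcake and plate below 0.012 m and height (world z) of oatcake_a between 0.003 and 0.009 m and angle between each of oatcake_a, choc_oatcake's own z axis and vertical below 0.07 rad and linear speed of each of oatcake_a, choc_oatcake below 0.02 m/s and height (world z) of choc_oatcake between 0.012 and 0.018 m and horizontal distance between oatcake_a and choc_oatcake below 0.01 m) or (horizontal distance between each of oatcake_b, choc_oatcake and plate below 0.012 m and height (world z) of oatcake_b between 0.003 and 0.009 m and angle between each of oatcake_b, choc_oatcake's own z axis and vertical below 0.07 rad and linear speed of each of oatcake_b, choc_oatcake below 0.02 m/s and height (world z) of choc_oatcake between 0.012 and 0.018 m and horizontal distance between oatcake_b and choc_oatcake below 0.01 m))), for 0.2 s.
3. the other plain oatcake lies flat on top, centred (((horizontal distance between each of oatcake_a, choc_oatcake, oatcake_b and plate below 0.012 m and height (world z) of oatcake_a between 0.003 and 0.009 m and angle between each of oatcake_a, choc_oatcake, oatcake_b's own z axis and vertical below 0.07 rad and linear speed of each of oatcake_a, choc_oatcake, oatcake_b below 0.02 m/s and height (world z) of choc_oatcake between 0.012 and 0.018 m and height (world z) of oatcake_b between 0.021 and 0.027 m and horizontal distance between oatcake_a and choc_oatcake below 0.01 m and horizontal distance between choc_oatcake and oatcake_b below 0.01 m) or (horizontal distance between each of oatcake_b, choc_oatcake, oatcake_a and plate below 0.012 m and height (world z) of oatcake_b between 0.003 and 0.009 m and angle between each of oatcake_b, choc_oatcake, oatcake_a's own z axis and vertical below 0.07 rad and linear speed of each of oatcake_b, choc_oatcake, oatcake_a below 0.02 m/s and height (world z) of choc_oatcake between 0.012 and 0.018 m and height (world z) of oatcake_a between 0.021 and 0.027 m and horizontal distance between oatcake_b and choc_oatcake below 0.01 m and horizontal distance between choc_oatcake and oatcake_a below 0.01 m))), for 0.2 s.
At the end, for the whole second after the job is handed in: On the plate lie, from below, a plain, the chocolate-coated and the other plain oatcake, flat and at rest, each within 12 mm of the plate's centre and within 10 mm of the one beneath it (((horizontal distance between each of oatcake_a, choc_oatcake, oatcake_b and plate below 0.012 m and height (world z) of oatcake_a between 0.003 and 0.009 m and angle between each of oatcake_a, choc_oatcake, oatcake_b's own z axis and vertical below 0.07 rad and linear speed of each of oatcake_a, choc_oatcake, oatcake_b below 0.02 m/s and height (world z) of choc_oatcake between 0.012 and 0.018 m and height (world z) of oatcake_b between 0.021 and 0.027 m and horizontal distance between oatcake_a and choc_oatcake below 0.01 m and horizontal distance between choc_oatcake and oatcake_b below 0.01 m) or (horizontal distance between each of oatcake_b, choc_oatcake, oatcake_a and plate below 0.012 m and height (world z) of oatcake_b between 0.003 and 0.009 m and angle between each of oatcake_b, choc_oatcake, oatcake_a's own z axis and vertical below 0.07 rad and linear speed of each of oatcake_b, choc_oatcake, oatcake_a below 0.02 m/s and height (world z) of choc_oatcake between 0.012 and 0.018 m and height (world z) of oatcake_a between 0.021 and 0.027 m and horizontal distance between oatcake_b and choc_oatcake below 0.01 m and horizontal distance between choc_oatcake and oatcake_a below 0.01 m))); the robot touches nothing.
It fails at once if an oatcake is picked up (more than 25 mm above the board's top) (height (world z) of any of oatcake_a, oatcake_b, choc_oatcake above 0.05 m).
It fails at once if the shaker, mug or teaspoon is moved by more than 20 mm or knocked over (distance of any of shaker, tea_mug, teaspoon from where it was at the start of the episode above 0.02 m or angle between any of shaker, tea_mug's own z axis and vertical above 0.4 rad).
It also fails if it takes over 64 s, if anything falls off the work surface, if the arm or the gripper's body presses on something with over 40 N, if the wrist force passes 120 N, or if a joint passes its speed limit or range.

## Working session

There is one attempt and no reset: what is moved stays moved. The work goes in short steps, Python scripts to look and compute and a shell command to move; the robot and the scene stay as the last step left them, time stands still between calls to the robot, and variables do not carry over. Pictures are saved under pics/ and viewed, at most 10 in all, crops included, and the job is handed in when it is done.

```bash
ls; mkdir -p pics
python3 - <<'E'
from rig import ctrl
import cv2
s=ctrl.observe(); print(s, ctrl.pinch_z)
for n in ["top","scene"]:
    f=ctrl.grab_frame(n); cv2.imwrite(f"pics/{n}0.png",f["pixels"][:,:,::-1]); print(n,f["intrinsics"],f["R"],f["t"])
E
```

```text
pics
rig.py
shift.py
{'time_s': 0.0, 'joint_pos': array([-8.14175714e+01,  1.64554624e+01,  9.04260435e+01, -4.21691294e-04,
        7.32582150e+01, -8.59483824e+00]), 'joint_velocities': array([-0.04078169,  0.00044417, -0.06523835, -0.05916598, -0.02640341,
        0.01010286]), 'joint_torque': array([-1.20207547e-03, -4.05984914e+01, -2.92628038e+01, -1.72123446e-04,
        5.82180190e-03, -5.34832893e-06]), 'tool_pos': array([ 0.19929256, -0.64437984,  0.30249287]), 'eef_rot': array([-1.79861788e+02, -2.04817523e-02,  1.71773641e+01]), 'contact_force': array([-0.20573006,  0.28093029, -0.76981947]), 'torque': array([ 0.01796019, -0.02952778, -0.05363565]), 'grasp_force': 0.0, 'opening': 0.9988922131368112} 0.0539
top [[424.41133953   0.         266.7597675 ]
 [  0.         424.41133953 181.85310941]
 [  0.           0.           1.        ]] [[-0.01051032 -0.99993946 -0.00325666]
 [-0.98486995  0.0109152  -0.17295098]
 [ 0.17297606  0.00138962 -0.98492505]] [-0.19953087  0.49233942  0.95976535]
scene [[407.54047991   0.         258.54963506]
 [  0.         407.54047991 195.1558156 ]
 [  0.           0.           1.        ]] [[ 0.67574823 -0.73713165 -0.00112369]
 [-0.30936699 -0.28222066 -0.90809887]
 [ 0.66907129  0.61399384 -0.41875431]] [-0.47896441  0.14729515  0.75313174]
```

View pics/top0.png

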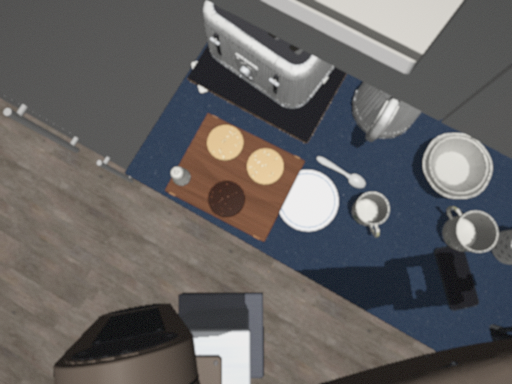

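View pics/scene0.png

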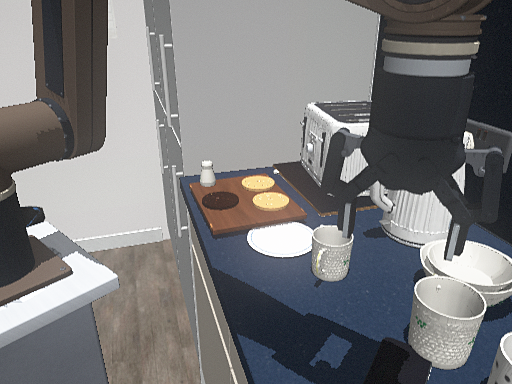

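The top view shows plain oatcakes at (225,142) and (265,166), the chocolate one at (226,198), shaker (180,176), plate (309,200), spoon (342,172) and mug (369,209). The scene view agrees with this, and the toaster is behind the board.

```bash
cat > h.py <<'E'
import numpy as np, cv2
from rig import ctrl
def ray(f,uv,z):
    uv=np.atleast_2d(np.asarray(uv,float)); K,R,t=f["intrinsics"],f["R"],f["t"]
    d=(np.c_[uv,np.ones(len(uv))]@np.linalg.inv(K).T)@R; c=-R.T@t
    return c+d*((z-c[2])/d[:,2])[:,None]
def biggest(mask,n=1,win=None):
    m=mask.astype(np.uint8)
    if win: q=np.zeros_like(m); q[win[1]:win[3],win[0]:win[2]]=1; m=m*q
    m=cv2.morphologyEx(m,cv2.MORPH_OPEN,np.ones((3,3)))
    cs=cv2.findContours(m,cv2.RETR_EXTERNAL,cv2.CHAIN_APPROX_NONE)[0]
    return sorted(cs,key=cv2.contourArea,reverse=True)[:n]
def disc(f,c,z):   # ground circle by fit to the hull's outline
    p=ray(f,cv2.convexHull(c).reshape(-1,2),z)[:,:2]
    (x,y),(a,b),_=cv2.fitEllipse((p*1000).astype(np.float32)); return np.array([x,y,a,b])/1000
def hsv(f): return cv2.cvtColor(f["pixels"],cv2.COLOR_RGB2HSV).astype(int)
E
python3 - <<'E'
from h import *
np.set_printoptions(precision=4,suppress=True)
f=ctrl.grab_frame("top"); H=hsv(f); h,s,v=[H[...,i] for i in range(3)]
for n,p in dict(plainA=(225,142),plainB=(265,166),choc=(226,198),choc2=(230,205),wood=(250,210),wood2=(205,150),plate=(309,200),cloth=(330,230),shaker=(178,172)).items(): print(n,H[p[1],p[0]])
W=(140,100,350,250)
for c in biggest((v>140)&(s>60)&(h<30),2,W): print('plain',disc(f,c,.034))
for c in biggest((v>150)&(s<40),1,(270,160,345,240)): print('plate',disc(f,c,.006))
# depth points
def P(m,win):
    K,R,t=f["intrinsics"],f["R"],f["t"]; yy,xx=np.nonzero(m); k=(xx>win[0])&(xx<win[2])&(yy>win[1])&(yy<win[3]); xx=xx[k];yy=yy[k]
    z=f["z_map"][yy,xx]; C=np.c_[xx,yy,np.ones(len(xx))]@np.linalg.inv(K).T*z[:,None]; return (C-t)@R
for n,w in dict(mug=(345,185,395,240),shaker=(165,160,193,188),spoon=(313,150,368,190),plate=(290,185,325,220),oat=(215,132,235,152),toaster=(200,0,330,110)).items():
    q=P(f["z_map"]>0,w); print(n,np.percentile(q[:,2],[2,50,99]))
    if n in('mug','shaker','toaster'): 
        r=q[q[:,2]>.03 if n!='shaker' else q[:,2]>.045]; print(r.min(0),r.max(0),np.median(r,0))
for c in biggest((h<20)&(s>90)&(v>30),1,(150,105,310,245)):
    r=cv2.minAreaRect((ray(f,c.reshape(-1,2),.025)[:,:2]*1000).astype(np.float32)); print('board',r,cv2.boxPoints(r))
E
```

```text
plainA [ 18  81 223]
plainB [ 19  64 226]
choc [  7 108  71]
choc2 [ 7 93 74]
wood [ 11 124 128]
wood2 [ 11 126 128]
plate [  0   1 238]
cloth [107 107  86]
shaker [ 25   7 212]
plain [ 0.5311 -0.2008  0.0925  0.0928]
plain [ 0.591  -0.1039  0.0921  0.0924]
plate [ 0.4512 -0.3032  0.1501  0.153 ]
mug [-0.0023  0.0031  0.0802]
[ 0.3597 -0.478   0.0301] [ 0.4582 -0.4042  0.0825] [ 0.421  -0.4519  0.0669]
shaker [-0.0019  0.0268  0.0911]
[ 0.4887 -0.0191  0.0452] [0.5243 0.0187 0.0942] [ 0.5031 -0.0044  0.0824]
spoon [-0.0026  0.002   0.0117]
plate [0.0033 0.007  0.0114]
oat [0.0312 0.0347 0.0395]
toaster [0.0006 0.1808 0.552 ]
[ 0.5764 -0.3614  0.03  ] [ 0.9006 -0.0417  0.5537] [ 0.7054 -0.2211  0.198 ]
board ((510.1224365234375, -128.1801300048828), (267.12835693359375, 218.86546325683594), 62.469032287597656) [[ 351.3446 -196.0368]
 [ 545.426  -297.2025]
 [ 668.9003  -60.3235]
 [ 474.8188   40.8423]]
```

```bash
cat >> h.py <<'E'
C=np.array([.5101,-.1282]); YAW=62.47; a=np.radians(YAW-180)
X=np.array([np.cos(a),np.sin(a)]); Y=np.array([-X[1],X[0]])
def bd(p): d=np.asarray(p)[...,:2]-C; return np.stack([d@X,d@Y],-1)
def cakes(f):
    H=hsv(f); h,s,v=[H[...,i] for i in range(3)]; return h,s,v
def pose():
    s=ctrl.observe(); return s["time_s"],bd(s["tool_pos"]),s["tool_pos"],s["eef_rot"],s["opening"],s["contact_force"]
np.set_printoptions(precision=4,suppress=True)
E
python3 - <<'E'
from h import *
f=ctrl.grab_frame("top"); h,s,v=cakes(f)
c=biggest((v<95)&(v>20),1,(203,175,250,222))[0]; print(cv2.contourArea(c)); d=disc(f,c,.034); print('choc',d,bd(d))
for c in biggest((v>140)&(s>40)&(h<30),2,(190,110,300,200)): d=disc(f,c,.034); print('plain',d,bd(d))
d=disc(f,biggest((v>150)&(s<40),1,(270,160,345,240))[0],.006);print('plate',bd(d))
K,R,t=f["intrinsics"],f["R"],f["t"]; yy,xx=np.mgrid[:384,:512]; z=f["z_map"]
Pw=((np.stack([xx*z,yy*z,z],-1)@np.linalg.inv(K).T)-t)@R; B=bd(Pw)
m=(Pw[...,2]>.079)&(Pw[...,2]<.1)&(xx>165)&(xx<195)&(yy>155)&(yy<190); print('shaker',m.sum(),np.median(B[m],0),B[m].min(0),B[m].max(0))
m=(Pw[...,2]>.04)&(Pw[...,2]<.5)&(xx>195)&(xx<335)&(yy<115); print('toaster y',np.percentile(B[m],[1,99],axis=0), Pw[m][:,2].max())
m=(Pw[...,2]>.06)&(xx>345)&(xx<395)&(yy>185)&(yy<240);print('mug',B[m].min(0),B[m].max(0))
print(pose())
E
```

```text
1002.0
choc [ 0.453  -0.1078  0.0855  0.0872] [ 0.0083 -0.0601]
plain [ 0.5312 -0.2008  0.0924  0.0928] [0.0546 0.0522]
plain [ 0.5909 -0.104   0.0918  0.0927] [-0.0589  0.0605]
plate [0.1824 0.0286]
shaker 130 [-0.1118 -0.0614] [-0.1272 -0.0751] [-0.0985 -0.0475]
toaster y [[-0.2403  0.1356]
 [ 0.1036  0.3151]] 0.4999739644409926
mug [ 0.1585 -0.1354] [0.3561 0.1043]
(0.2, array([ 0.6016, -0.0369]), array([ 0.1993, -0.6446,  0.3031]), array([-179.9185,   -0.0137,   17.1772]), 0.9981207523714158, array([-0.3593,  0.1115, -0.1364]))
```

```bash
python3 shift.py '[[0, 0, 0, 0, 0, -9.06], [0, 0, 0, 0, 0, -9.06], [0, 0, 0, 0, 0, -9.06], [0, 0, 0, 0, 0, -9.06], [0, 0, 0, 0, 0, -9.06]]' 0.7
python3 shift.py '[[0.05, 0.0075, 0, 0, 0, 0], [0.05, 0.0075, 0, 0, 0, 0], [0.05, 0.0075, 0, 0, 0, 0], [0.05, 0.0075, 0, 0, 0, 0], [0.05, 0.0075, 0, 0, 0, 0]]'
python3 shift.py '[[0.05, 0.0075, 0, 0, 0, 0], [0.05, 0.0075, 0, 0, 0, 0], [0.05, 0.0075, 0, 0, 0, 0], [0.05, 0.0075, 0, 0, 0, 0], [0.05, 0.0075, 0, 0, 0, 0]]'
python3 -c "
from h import *
print(pose())"
```

```text
time_s: 0.82
tool_pos: [0.1993, -0.6447, 0.3035]
eef_rot: [-180.0, -0.0, 62.8]
contact_force: [0.5, -0.4, 0.5]
opening: 0.705
grasp_force: 0.0
time_s: 1.45
tool_pos: [0.3489, -0.439, 0.3038]
eef_rot: [180.0, -0.0, 62.5]
contact_force: [0.9, -0.8, 0.3]
opening: 0.702
grasp_force: 0.0
time_s: 2.08
tool_pos: [0.4976, -0.2346, 0.3039]
eef_rot: [180.0, 0.0, 62.5]
contact_force: [-0.5, -0.5, 0.1]
opening: 0.703
grasp_force: 0.0
(2.075, array([0.1001, 0.0381]), array([ 0.4976, -0.2346,  0.3039]), array([179.9924,   0.004 ,  62.4761]), 0.7025820103314615, array([-0.4872, -0.5191,  0.0905]))
```

```bash
python3 shift.py '[[0.031, 0.0047, 0, 0, 0, 0], [0.031, 0.0047, 0, 0, 0, 0], [0.031, 0.0046, 0, 0, 0, 0], [0, 0, 0.05, 0, 0, 0], [0, 0, 0.05, 0, 0, 0]]'
python3 shift.py '[[0, 0, 0.05, 0, 0, 0], [0, 0, 0.03, 0, 0, 0], [0, 0, 0.01, 0, 0, 0], [0, 0, 0, 0, 0, 0]]'
python3 - <<'E'
from h import *
print(pose())
f=ctrl.grab_frame("scene"); cv2.imwrite("pics/s1.png",cv2.resize(f["pixels"][120:270,150:350,::-1],(800,600)))
E
```

```text
time_s: 2.7
tool_pos: [0.5529, -0.1597, 0.2035]
eef_rot: [179.9, 0.0, 62.5]
contact_force: [0.0, 0.2, -0.0]
opening: 0.703
grasp_force: 0.0
time_s: 3.2
tool_pos: [0.5524, -0.1602, 0.1139]
eef_rot: [-180.0, 0.0, 62.5]
contact_force: [0.4, 0.0, -0.3]
opening: 0.698
grasp_force: 0.0
(3.2, array([0.0088, 0.0523]), array([ 0.5524, -0.1602,  0.1139]), array([-179.9751,    0.0006,   62.4759]), 0.6984794943812312, array([ 0.4306,  0.0117, -0.2975]))
```

View pics/s1.png

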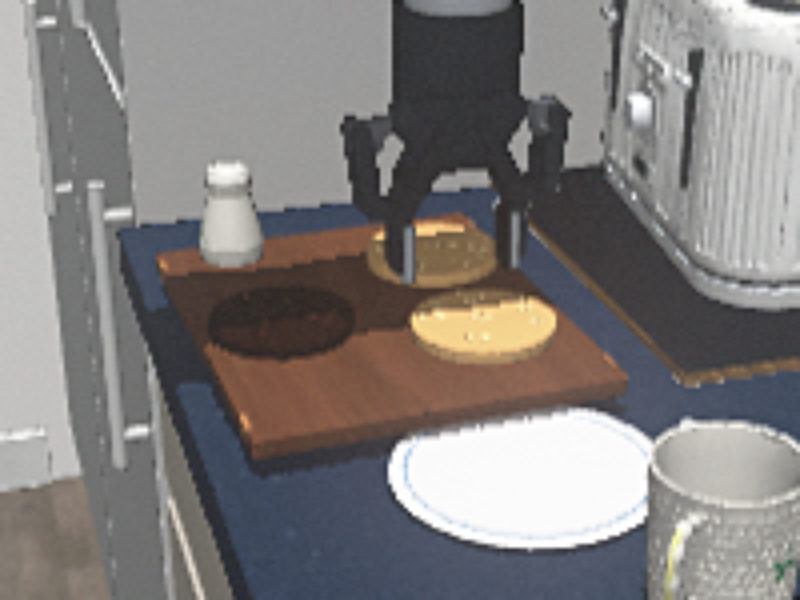

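The crop shows the fingers (tips near crop (408,280) and (513,265)) between the two plain oatcakes and still above the board. I'll lower them gently until they touch.

```bash
for i in 1; do python3 shift.py '[[0, 0, 0.004, 0, 0, 0], [0, 0, 0.004, 0, 0, 0], [0, 0, 0.002, 0, 0, 0], [0, 0, 0, 0, 0, 0]]'|egrep 'tool|contact'; python3 shift.py '[[0, 0, 0.0015, 0, 0, 0], [0, 0, 0, 0, 0, 0]]'|egrep 'tool|contact';python3 shift.py '[[0, 0, 0.0015, 0, 0, 0], [0, 0, 0, 0, 0, 0]]'|egrep 'tool|contact';python3 shift.py '[[0, 0, 0.0015, 0, 0, 0], [0, 0, 0, 0, 0, 0]]'|egrep 'tool|contact'; done
python3 - <<'E'
from h import *
f=ctrl.grab_frame("wrist"); cv2.imwrite("pics/w1.png",f["pixels"][:,:,::-1])
E
```

```text
tool_pos: [0.5522, -0.1601, 0.1038]
contact_force: [-0.4, 0.4, 0.4]
tool_pos: [0.5523, -0.1601, 0.1023]
contact_force: [0.8, 0.6, 0.5]
tool_pos: [0.5522, -0.1601, 0.1008]
contact_force: [-0.1, -0.2, -1.0]
tool_pos: [0.5522, -0.16, 0.0992]
contact_force: [-0.0, -0.5, 0.2]
```

View pics/w1.png

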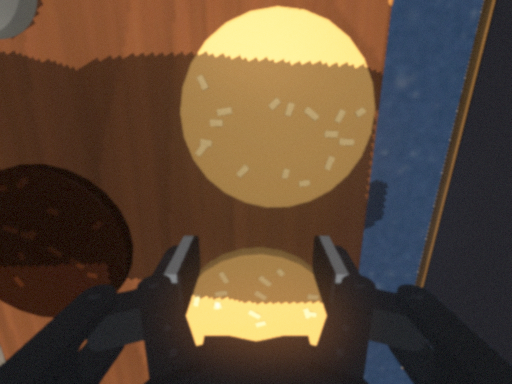

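The wrist view shows disc 1 at the bottom between the fingers (tips near (185,240) and (325,240)), disc 2 at (278,107) and the chocolate one at the left. All clear, so I keep lowering.

```bash
python3 shift.py '[[0, 0, 0.0015, 0, 0, 0], [0, 0, 0, 0, 0, 0]]'|egrep 'tool|contact';python3 shift.py '[[0, 0, 0.0015, 0, 0, 0], [0, 0, 0, 0, 0, 0]]'|egrep 'tool|contact';python3 shift.py '[[0, 0, 0.0015, 0, 0, 0], [0, 0, 0, 0, 0, 0]]'|egrep 'tool|contact';python3 shift.py '[[0, 0, 0.0015, 0, 0, 0], [0, 0, 0, 0, 0, 0]]'|egrep 'tool|contact'; python3 shift.py '[[0, 0, 0.0015, 0, 0, 0], [0, 0, 0, 0, 0, 0]]'|egrep 'tool|contact'
```

```text
tool_pos: [0.5522, -0.1601, 0.0977]
contact_force: [0.8, 0.1, 0.1]
tool_pos: [0.5522, -0.1601, 0.0962]
contact_force: [-0.2, 0.2, -0.5]
tool_pos: [0.5522, -0.1601, 0.0948]
contact_force: [0.3, 0.1, -0.6]
tool_pos: [0.5522, -0.1601, 0.0933]
contact_force: [-0.2, -0.4, -0.2]
tool_pos: [0.5525, -0.1602, 0.0927]
contact_force: [-1.9, -0.2, 4.5]
```

```bash
python3 shift.py '[[0, 0, -0.0025, 0, 0, 0], [0, 0, 0, 0, 0, 0], [-0.004, 0, 0, 0, 0, 0], [-0.008, -0.0024, 0, 0, 0, 0], [-0.008, -0.0024, 0, 0, 0, 0]]'|egrep 'tool|contact'
python3 shift.py '[[-0.008, -0.003, 0, 0, 0, 0], [-0.008, -0.003, 0, 0, 0, 0], [-0.008, -0.003, 0, 0, 0, 0], [-0.008, -0.003, 0, 0, 0, 0], [-0.008, -0.003, 0, 0, 0, 0]]'|egrep 'tool|contact'
python3 shift.py '[[-0.008, -0.003, 0, 0, 0, 0], [-0.006, -0.001, 0, 0, 0, 0], [-0.003, 0, 0, 0, 0, 0], [0, 0, 0, 0, 0, 0]]'|egrep 'tool|contact'
python3 - <<'E'
from h import *
print(pose())
f=ctrl.grab_frame("scene"); cv2.imwrite("pics/s2.png",cv2.resize(f["pixels"][120:270,150:350,::-1],(800,600)))
f=ctrl.grab_frame("top"); h,s,v=cakes(f); cv2.imwrite("pics/t2.png",f["pixels"][:,:,::-1])
for c in biggest((v>100)&(s>40)&(h<30)&(h>14),3,(190,110,330,240)): d=disc(f,c,.034); print('plain',d,bd(d))
E
```

```text
tool_pos: [0.5383, -0.176, 0.0943]
contact_force: [-0.2, -0.2, 0.0]
tool_pos: [0.5066, -0.2046, 0.0944]
contact_force: [0.6, 1.0, -0.4]
tool_pos: [0.4957, -0.2176, 0.0945]
contact_force: [0.4, -1.5, -0.3]
(7.55, array([0.086 , 0.0285]), array([ 0.4957, -0.2176,  0.0945]), array([179.9854,   0.0029,  62.4633]), 0.7009528258949709, array([ 0.4004, -1.5336, -0.3097]))
plain [ 0.5923 -0.1019  0.0852  0.0921] [-0.0613  0.0607]
plain [ 0.4629 -0.2683  0.0503  0.0861] [0.146  0.0229]
```

View pics/s2.png

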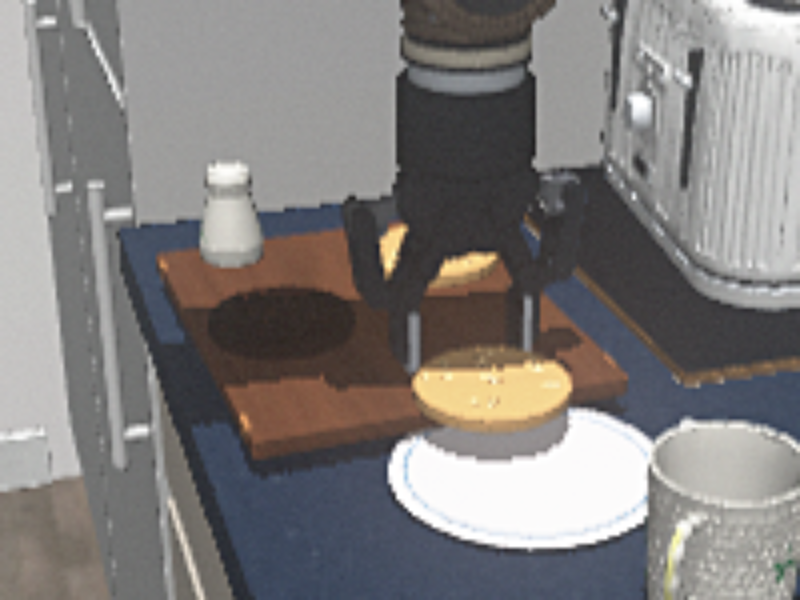

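The disc is centred between the fingers and overhanging the edge. I keep pushing slowly.

```bash
python3 shift.py '[[-0.005, 0, 0, 0, 0, 0], [-0.005, 0, 0, 0, 0, 0], [-0.005, 0, 0, 0, 0, 0], [-0.005, 0, 0, 0, 0, 0], [-0.005, 0, 0, 0, 0, 0]]'|egrep 'tool|contact'
python3 shift.py '[[-0.005, 0, 0, 0, 0, 0], [-0.005, 0, 0, 0, 0, 0], [-0.005, 0, 0, 0, 0, 0], [-0.005, 0, 0, 0, 0, 0], [-0.005, 0, 0, 0, 0, 0]]'|egrep 'tool|contact'
python3 shift.py '[[-0.002, 0, 0, 0, 0, 0], [0, 0, 0, 0, 0, 0], [0, 0, 0, 0, 0, 0]]'|egrep 'tool|contact'
python3 - <<'E'
from h import *
print(pose())
f=ctrl.grab_frame("scene"); cv2.imwrite("pics/s3.png",cv2.resize(f["pixels"][120:270,150:350,::-1],(800,600)))
h,s,v=cakes(f)
for c in biggest((v>100)&(s>40)&(h<30)&(h>14),2,(240,200,310,260)): d=disc(f,c,.015); print('plain',d,bd(d))
E
```

```text
tool_pos: [0.484, -0.24, 0.0945]
contact_force: [0.5, 0.5, 1.2]
tool_pos: [0.4724, -0.2621, 0.0944]
contact_force: [-0.0, -0.9, -0.2]
tool_pos: [0.4716, -0.2634, 0.0944]
contact_force: [-0.4, -0.0, -0.8]
(9.275, array([0.1377, 0.0284]), array([ 0.4716, -0.2634,  0.0944]), array([179.999 ,  -0.0018,  62.4821]), 0.7051820259268052, array([-0.4468, -0.0139, -0.7851]))
plain [ 0.4456 -0.3044  0.0871  0.097 ] [0.186  0.0242]
```

View pics/s3.png

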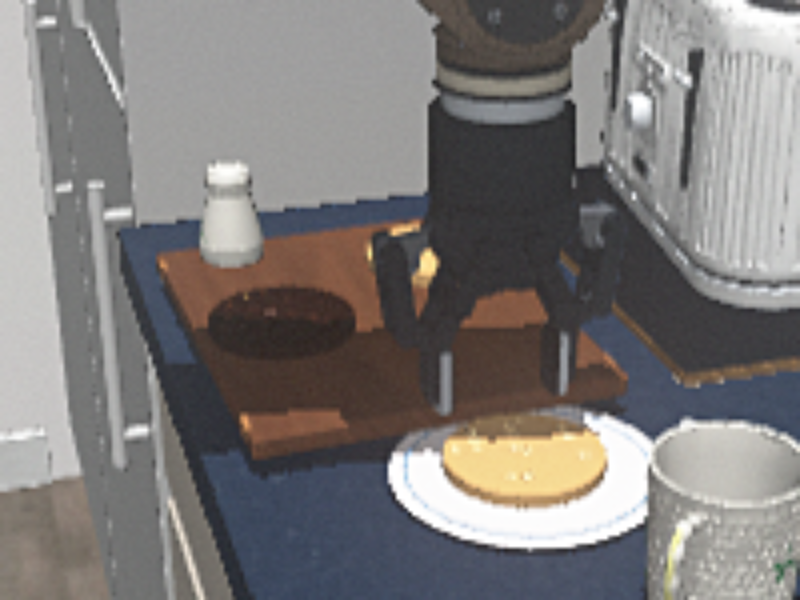

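Disc 1 has dropped flat onto the plate, around crop (525,460). Now I back off, lift, and go behind the chocolate one with the heading turned 35° towards board +y.

```bash
python3 shift.py '[[0.01, 0, 0, 0, 0, 0], [0, 0, -0.04, 0, 0, 0], [0, 0, -0.04, 0, 0, 0], [0.04, -0.029, 0, 0, 0, 0], [0.04, -0.029, 0, 0, 0, 0]]'|egrep 'tool|contact'
python3 shift.py '[[0.04, -0.029, 0, 0, 0, 0], [0.04, -0.03, 0, 0, 0, 0], [0, 0, 0, 0, 0, -9], [0, 0, 0, 0, 0, -9], [0, 0, 0, 0, 0, -9]]'|egrep 'tool|contact'
python3 shift.py '[[0, 0, 0, 0, 0, -8], [0, 0, 0, 0, 0, 0]]'
python3 - <<'E'
from h import *
print(pose())
f=ctrl.grab_frame("top"); h,s,v=cakes(f); cv2.imwrite("pics/t4.png",f["pixels"][:,:,::-1])
for c in biggest((v>100)&(s>40)&(h<30)&(h>14),3,(190,110,340,240)): d=disc(f,c,.015); print('plain',cv2.contourArea(c),d,bd(d))
d=disc(f,biggest((v>150)&(s<40),1,(270,160,345,240))[0],.006);print('plate',d,bd(d))
c=biggest((v<85)&(v>15)&(h<20),1,(203,160,255,230))[0]; d=disc(f,c,.034); print('choc',d,bd(d))
E
```

```text
tool_pos: [0.462, -0.1557, 0.1753]
contact_force: [0.3, 0.6, -0.0]
tool_pos: [0.4464, -0.0577, 0.1745]
contact_force: [-0.3, -0.7, 0.8]
time_s: 10.82
tool_pos: [0.4464, -0.0581, 0.1744]
eef_rot: [180.0, -0.0, 97.4]
contact_force: [0.8, -0.3, -0.6]
opening: 0.699
grasp_force: 0.0
(10.825, array([-0.0327, -0.0889]), array([ 0.4464, -0.0581,  0.1744]), array([179.9987,  -0.0086,  97.4169]), 0.6990355136366342, array([ 0.8164, -0.3453, -0.6155]))
plain 1043.0 [ 0.5959 -0.1021  0.0922  0.0938] [-0.0628  0.0641]
plain 949.0 [ 0.4516 -0.298   0.0848  0.0876] [0.1776 0.0266]Traceback (most recent call last):
  File "<stdin>", line 4, in <module>
  File "h.py", line 15, in disc
    (x,y),(a,b),_=cv2.fitEllipse((p*1000).astype(np.float32)); return np.array([x,y,a,b])/1000
                  ~~~~~~~~~~~~~~^^^^^^^^^^^^^^^^^^^^^^^^^^^^^
cv2.error: OpenCV(4.12.0) /io/opencv/modules/imgproc/src/shapedescr.cpp:361: error: (-201:Incorrect size of input array) There should be at least 5 points to fit the ellipse in function 'fitEllipseNoDirect'
```

View pics/t4.png

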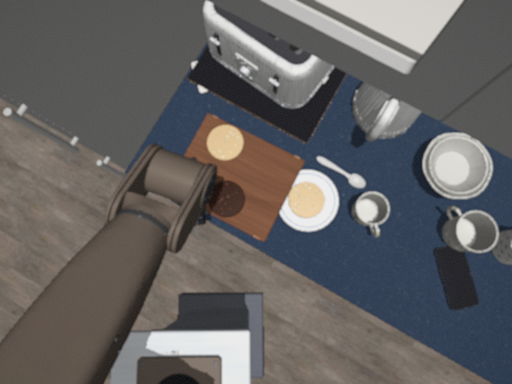

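Disc 1 lies at (306,200), within about 5 mm of the plate's centre, and choc at (228,198) is untouched. Next I descend and push the chocolate one diagonally.

```bash
python3 shift.py '[[0, 0, 0.03, 0, 0, 0], [0, 0, 0.03, 0, 0, 0], [0, 0, 0.015, 0, 0, 0], [0, 0, 0.005, 0, 0, 0], [0, 0, 0, 0, 0, 0]]'|egrep 'tool|contact'
python3 shift.py '[[-0.003, 0, 0, 0, 0, 0], [-0.003, 0, 0, 0, 0, 0], [-0.008, 0.001, 0, 0, 0, 0], [-0.01, 0.0016, 0, 0, 0, 0], [-0.01, 0.0016, 0, 0, 0, 0]]'|egrep 'tool|contact'
python3 shift.py '[[-0.01, 0.0016, 0, 0, 0, 0], [-0.01, 0.0016, 0, 0, 0, 0], [-0.01, 0.0016, 0, 0, 0, 0], [-0.01, 0.0016, 0, 0, 0, 0], [-0.01, 0.0016, 0, 0, 0, 0]]'|egrep 'tool|contact'
python3 shift.py '[[-0.01, 0.0016, 0, 0, 0, 0], [-0.01, 0.0016, 0, 0, 0, 0], [-0.01, 0.0016, 0, 0, 0, 0], [-0.005, 0.001, 0, 0, 0, 0], [0, 0, 0, 0, 0, 0]]'|egrep 'tool|contact'
python3 - <<'E'
from h import *
print(pose())
f=ctrl.grab_frame("scene"); cv2.imwrite("pics/s5.png",cv2.resize(f["pixels"][120:270,150:350,::-1],(800,600)))
f=ctrl.grab_frame("top"); h,s,v=cakes(f); 
for c in biggest((v<85)&(v>15)&(h<20),3,(203,120,300,240)): 
  if cv2.contourArea(c)>150: d=disc(f,c,.034); print('choc',cv2.contourArea(c),d,bd(d))
E
```

```text
tool_pos: [0.4468, -0.0588, 0.0948]
contact_force: [-0.8, 0.7, -0.0]
tool_pos: [0.4553, -0.0927, 0.0945]
contact_force: [-0.7, 1.4, 0.7]
tool_pos: [0.4696, -0.141, 0.0944]
contact_force: [-0.6, 0.5, 1.0]
tool_pos: [0.4799, -0.1748, 0.0944]
contact_force: [0.1, -0.6, 0.6]
(13.375, array([ 0.0553, -0.0053]), array([ 0.4799, -0.1748,  0.0944]), array([179.9908,   0.0155,  97.4562]), 0.7003505674740594, array([ 0.1075, -0.6492,  0.5846]))
choc 495.5 [ 0.469  -0.2253  0.049   0.111 ] [0.1051 0.0085]
choc 385.5 [ 0.4055 -0.1257  0.0486  0.1177] [ 0.0461 -0.094 ]
```

View pics/s5.png

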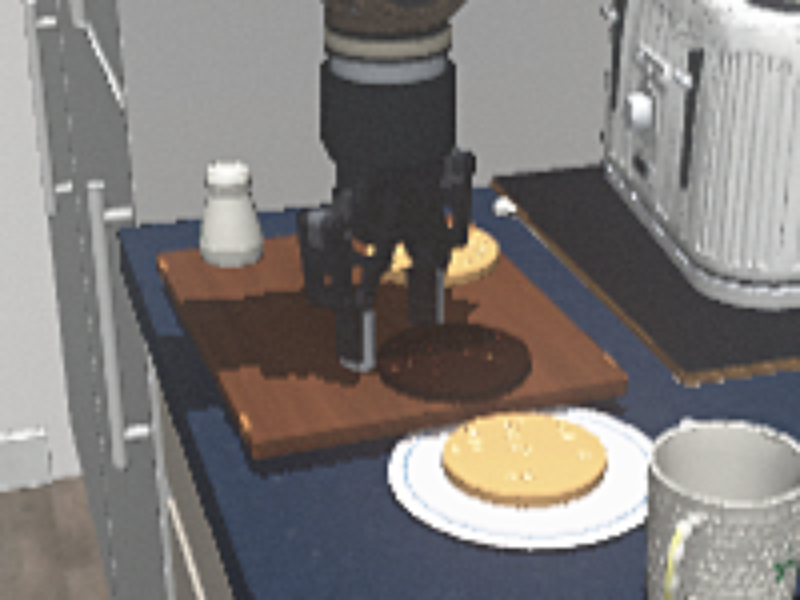

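```bash
python3 shift.py '[[-0.008, 0.002, 0, 0, 0, 0], [0, 0, 0, 0, 0, 0], [0.005, 0, 0, 0, 0, 0], [-0.0007, 0.0084, 0, 0, 0, 10], [-0.0007, 0.0084, 0, 0, 0, 10]]'|egrep 'tool|contact'
python3 shift.py '[[-0.0007, 0.0084, 0, 0, 0, 10], [-0.0002, 0.0042, 0, 0, 0, 5], [0, 0, 0, 0, 0, 0]]'
python3 - <<'E'
from h import *
print(pose())
f=ctrl.grab_frame("scene"); h,s,v=cakes(f); cv2.imwrite("pics/s6.png",cv2.resize(f["pixels"][120:270,150:350,::-1],(800,600)))
E
```

```text
tool_pos: [0.4989, -0.1771, 0.0943]
contact_force: [-0.0, -0.5, 0.7]
time_s: 14.48
tool_pos: [0.5109, -0.1817, 0.0944]
eef_rot: [180.0, -0.0, 62.6]
contact_force: [0.3, 0.2, 0.2]
opening: 0.7
grasp_force: 0.0
(14.475, array([0.0471, 0.0254]), array([ 0.5109, -0.1817,  0.0944]), array([179.9996,  -0.0027,  62.5568]), 0.6997066066592598, array([0.255 , 0.2182, 0.234 ]))
```

View pics/s6.png

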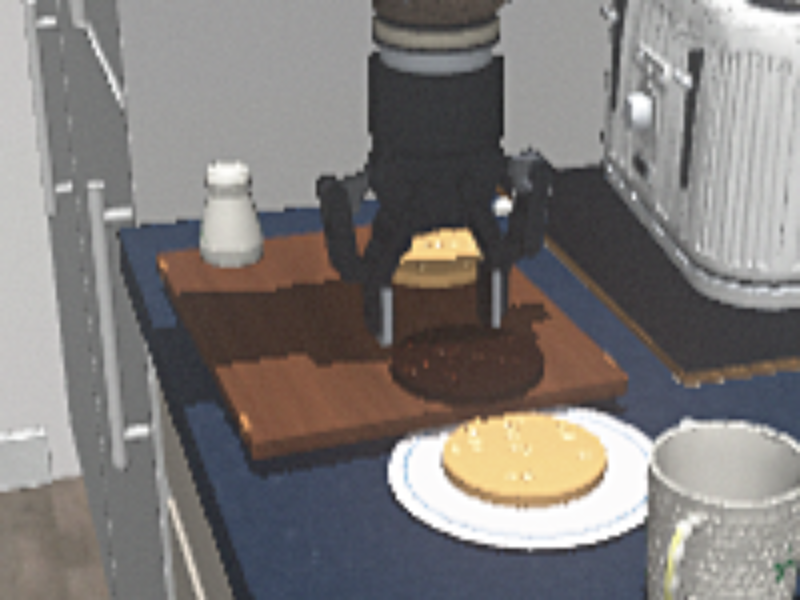

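The chocolate disc sits in the cradle, centred between the fingers (crop (465,365)). Now I push it straight over.

```bash
python3 shift.py '[[-0.006, 0, 0, 0, 0, 0], [-0.008, 0.0005, 0, 0, 0, 0], [-0.008, 0.001, 0, 0, 0, 0], [-0.008, 0.001, 0, 0, 0, 0], [-0.006, 0, 0, 0, 0, 0]]'|egrep 'tool|contact'
python3 shift.py '[[-0.005, 0, 0, 0, 0, 0], [-0.005, 0, 0, 0, 0, 0], [-0.005, 0, 0, 0, 0, 0], [-0.005, 0, 0, 0, 0, 0], [-0.005, 0, 0, 0, 0, 0]]'|egrep 'tool|contact'
python3 shift.py '[[-0.005, 0, 0, 0, 0, 0], [-0.005, 0, 0, 0, 0, 0], [-0.005, 0, 0, 0, 0, 0], [-0.005, 0, 0, 0, 0, 0], [-0.005, 0, 0, 0, 0, 0]]'|egrep 'tool|contact'
python3 shift.py '[[-0.005, 0, 0, 0, 0, 0], [-0.002, 0, 0, 0, 0, 0], [0, 0, 0, 0, 0, 0]]'|egrep 'tool|contact'
python3 - <<'E'
from h import *
print(pose())
f=ctrl.grab_frame("scene");h,s,v=cakes(f); cv2.imwrite("pics/s7.png",cv2.resize(f["pixels"][120:270,150:350,::-1],(800,600)))
for c in biggest((v<85)&(v>15)&(h<20),2,(245,200,310,260)):
  if cv2.contourArea(c)>150: d=disc(f,c,.022); print('choc',cv2.contourArea(c),d,bd(d))
E
```

```text
tool_pos: [0.4961, -0.2158, 0.0945]
contact_force: [-0.4, -0.3, -0.4]
tool_pos: [0.4847, -0.2375, 0.0946]
contact_force: [1.0, 1.1, 1.4]
tool_pos: [0.473, -0.2597, 0.0944]
contact_force: [0.0, -0.4, 0.4]
tool_pos: [0.4699, -0.2658, 0.0945]
contact_force: [-0.6, -0.7, 1.0]
(16.775, array([0.1406, 0.028 ]), array([ 0.4699, -0.2658,  0.0945]), array([179.9929,  -0.0002,  62.4627]), 0.6983658158488919, array([-0.6497, -0.6558,  1.0097]))
choc 808.5 [ 0.4852 -0.2667  0.0983  0.1917] [0.1344 0.042 ]
choc 161.0 [ 0.4582 -0.1945  0.0424  0.1074] [ 0.0828 -0.0154]
```

```bash
python3 shift.py '[[0.01, 0, 0, 0, 0, 0], [0, 0, -0.04, 0, 0, 0], [0, 0, -0.05, 0, 0, 0], [0.05, 0, 0, 0, 0, 0], [0.06, 0, 0, 0, 0, 0]]'|egrep 'tool|contact'
python3 shift.py '[[0.06, 0, 0, 0, 0, 0], [0.03, 0, 0, 0, 0, 0], [0, 0, 0, 0, 0, 0]]'|egrep 'tool|contact'
python3 - <<'E'
from h import *
t,b,*_=p=pose(); print(p)
f=ctrl.grab_frame("scene")
K,R,tt=f["intrinsics"],f["R"],f["t"]; yy,xx=np.mgrid[:384,:512]; z=f["z_map"]
Pw=((np.stack([xx*z,yy*z,z],-1)@np.linalg.inv(K).T)-tt)@R; B=bd(Pw)
tz=p[2][2]
for lo,hi in [(-.07,-.03),(-.03,0),(0,.04),(.04,.1)]:
    m=(abs(B-b).max(-1)<.11)&(Pw[...,2]>tz+lo)&(Pw[...,2]<tz+hi)&(z>0); print(lo,m.sum(),np.percentile((B-b)[m],[1,99],axis=0))
f=ctrl.grab_frame("top"); h,s,v=cakes(f); cv2.imwrite("pics/t8.png",f["pixels"][:,:,::-1])
for c in biggest((v<100)&(h<20)&(v>15),2,(280,165,345,235)):
  if cv2.contourArea(c)>150: d=disc(f,c,.024); print('choc',cv2.contourArea(c),d,bd(d))
for c in biggest((v>100)&(s>40)&(h<30)&(h>14),2,(190,110,340,240)): d=disc(f,c,.034); print('plain',cv2.contourArea(c),d,bd(d))
z=f["z_map"];K,R,tt=f["intrinsics"],f["R"],f["t"]; Pw=((np.stack([xx*z,yy*z,z],-1)@np.linalg.inv(K).T)-tt)@R; B=bd(Pw)
m=(Pw[...,2]>.07)&(Pw[...,2]<.5)&(xx>195)&(xx<335)&(yy<115); print('toaster', np.percentile(B[m][:,1],[0,1,3,10]))
E
```

```text
tool_pos: [0.5264, -0.1584, 0.1858]
contact_force: [-0.0, -1.2, -0.7]
tool_pos: [0.5676, -0.0768, 0.1843]
contact_force: [-0.5, -0.3, 0.4]
(17.825, array([-0.0722,  0.0272]), array([ 0.5676, -0.0768,  0.1843]), array([-179.9911,   -0.0077,   62.7233]), 0.6947436934026274, array([-0.5297, -0.3403,  0.3699]))
-0.07 211 [[-0.011  -0.0442]
 [ 0.0151  0.0432]]
-0.03 348 [[-0.0112 -0.0636]
 [ 0.0196  0.0622]]
0 763 [[-0.011  -0.0677]
 [ 0.022   0.0646]]
0.04 764 [[-0.0036 -0.0378]
 [ 0.0403  0.0321]]
choc 860.0 [ 0.4512 -0.2971  0.0802  0.0836] [0.177  0.0259]
plain 848.0 [ 0.588  -0.1089  0.0788  0.0921] [-0.0532  0.0602]
toaster [0.007  0.0174 0.0288 0.0583]
```

Chocolate is on, at about (0.177, 0.026), coaxial with disc 1 and about 6 mm from the plate's centre. Now the last plain one. The knuckles reach ±67 mm and the toaster starts at y≈0.135, so I use tool y≈0.0555.

```bash
python3 shift.py '[[0.0185, 0.014, 0, 0, 0, 0], [0.0185, 0.0143, 0, 0, 0, 0], [0, 0, 0, 0, 0, 0], [0, 0, 0.03, 0, 0, 0], [0, 0, 0.03, 0, 0, 0]]'|egrep 'tool|contact'
python3 shift.py '[[0, 0, 0.02, 0, 0, 0], [0, 0, 0.009, 0, 0, 0], [0, 0, 0, 0, 0, 0]]'|egrep 'tool|contact'
python3 -c "
from h import *
print(pose())"
```

```text
tool_pos: [0.6085, -0.0609, 0.1241]
contact_force: [-0.7, 0.3, 0.1]
tool_pos: [0.609, -0.06, 0.0953]
contact_force: [-0.1, 1.1, 1.1]
(18.925, array([-0.1062,  0.0562]), array([ 0.609 , -0.06  ,  0.0953]), array([-179.9557,    0.0173,   62.4545]), 0.6968892915561938, array([-0.1442,  1.1153,  1.1443]))
```

```bash
python3 shift.py '[[-0.004, 0, 0.0005, 0, 0, 0], [-0.006, 0, 0, 0, 0, 0], [-0.01, -0.002, 0, 0, 0, 0], [-0.012, -0.003, 0, 0, 0, 0], [-0.012, -0.003, 0, 0, 0, 0]]'|egrep 'tool|contact'
python3 shift.py '[[-0.012, -0.003, 0, 0, 0, 0], [-0.012, -0.003, 0, 0, 0, 0], [-0.012, -0.003, 0, 0, 0, 0], [-0.012, -0.003, 0, 0, 0, 0], [-0.012, -0.003, 0, 0, 0, 0]]'|egrep 'tool|contact'
python3 shift.py '[[-0.012, -0.003, 0, 0, 0, 0], [-0.012, -0.0012, 0, 0, 0, 0], [-0.012, -0.001, 0, 0, 0, 0], [-0.012, 0, 0, 0, 0, 0], [-0.012, 0, 0, 0, 0, 0]]'|egrep 'tool|contact'
python3 shift.py '[[-0.01, 0, 0, 0, 0, 0], [-0.005, 0, 0, 0, 0, 0], [0, 0, 0, 0, 0, 0]]'|egrep 'tool|contact'
python3 - <<'E'
from h import *
print(pose())
f=ctrl.grab_frame("scene"); cv2.imwrite("pics/s9.png",cv2.resize(f["pixels"][120:270,150:350,::-1],(800,600))); h,s,v=cakes(f)
for c in biggest((v>100)&(s>40)&(h<30)&(h>14),3,(200,150,320,260)): x=c.reshape(-1,2); print(cv2.contourArea(c),(x.min(0)-[150,120])*4,(x.max(0)-[150,120])*4)
E
```

```text
tool_pos: [0.5812, -0.0957, 0.0951]
contact_force: [0.4, 0.6, 0.6]
tool_pos: [0.5402, -0.1419, 0.095]
contact_force: [0.2, 0.5, 1.7]
tool_pos: [0.508, -0.1928, 0.0949]
contact_force: [0.9, 0.5, 0.8]
tool_pos: [0.5013, -0.2057, 0.0948]
contact_force: [0.0, 0.2, 0.4]
(21.175, array([0.0728, 0.028 ]), array([ 0.5013, -0.2057,  0.0948]), array([-179.9865,    0.0088,   62.4543]), 0.6980549597686009, array([0.0248, 0.1743, 0.4075]))
610.0 [404 336] [556 416]
79.0 [480 480] [588 504]
6.0 [460 480] [472 488]
```

```bash
python3 shift.py '[[-0.005, 0, 0, 0, 0, 0], [-0.005, 0, 0, 0, 0, 0], [-0.005, 0, 0, 0, 0, 0], [-0.005, 0, 0, 0, 0, 0], [-0.005, 0, 0, 0, 0, 0]]'|egrep 'tool|contact'
python3 shift.py '[[-0.005, 0, 0, 0, 0, 0], [-0.005, 0, 0, 0, 0, 0], [-0.005, 0, 0, 0, 0, 0], [-0.005, 0, 0, 0, 0, 0], [-0.005, 0, 0, 0, 0, 0]]'|egrep 'tool|contact'
python3 shift.py '[[-0.005, 0, 0, 0, 0, 0], [-0.005, 0, 0, 0, 0, 0], [-0.003, 0, 0, 0, 0, 0], [-0.002, 0, 0, 0, 0, 0], [0, 0, 0, 0, 0, 0]]'|egrep 'tool|contact'
python3 shift.py '[[0.015, 0, 0, 0, 0, 0], [0, 0, -0.04, 0, 0, 0], [0, 0, -0.05, 0, 0, 0], [0.05, 0, 0, 0, 0, 0], [0.06, 0, 0, 0, 0, 0]]'|egrep 'tool|contact'
python3 shift.py '[[0.06, 0, 0, 0, 0, 0], [0, 0, 0, 0, 0, 0]]'|egrep 'tool|contact'
python3 - <<'E'
from h import *
print(pose())
f=ctrl.grab_frame("top"); h,s,v=cakes(f)
for c in biggest((v>100)&(s>40)&(h<30)&(h>14),1,(270,165,345,240)): d=disc(f,c,.033); print('plain',cv2.contourArea(c),d,bd(d))
d=disc(f,biggest((v>150)&(s<40)|((v>100)&(s>40)&(h<30)&(h>14)),1,(270,160,345,240))[0],.006);print('plate',d,bd(d))
z=f["z_map"];yy,xx=np.mgrid[:384,:512];K,R,tt=f["intrinsics"],f["R"],f["t"]; Pw=((np.stack([xx*z,yy*z,z],-1)@np.linalg.inv(K).T)-tt)@R
m=np.zeros(z.shape,np.uint8); cv2.drawContours(m,[c],-1,1,-1); m=cv2.erode(m,np.ones((5,5)))>0
q=Pw[m]; print('plane',np.linalg.lstsq(np.c_[q[:,:2]-q[:,:2].mean(0),np.ones(len(q))],q[:,2],rcond=None)[0])
g=ctrl.grab_frame("scene")["pixels"][120:270,150:350,::-1]; cv2.imwrite("pics/fin.png",np.hstack([cv2.resize(g,(400,300)),cv2.resize(f["pixels"][150:250,260:393,::-1],(400,300))]))
E
```

```text
tool_pos: [0.4898, -0.2279, 0.095]
contact_force: [0.0, 0.5, 0.6]
tool_pos: [0.4782, -0.25, 0.0949]
contact_force: [-0.2, 0.2, 0.7]
tool_pos: [0.4714, -0.2632, 0.095]
contact_force: [0.5, 0.4, -0.1]
tool_pos: [0.5303, -0.1511, 0.1863]
contact_force: [-0.0, -0.7, -0.8]
tool_pos: [0.5582, -0.0945, 0.185]
contact_force: [-0.3, -0.4, -0.2]
(23.975, array([-0.0521,  0.027 ]), array([ 0.5582, -0.0945,  0.185 ]), array([179.9942,  -0.045 ,  62.8435]), 0.702133904152793, array([-0.2721, -0.3961, -0.2091]))
plain 1010.5 [ 0.4502 -0.3     0.0858  0.0884] [0.18   0.0263]
plate [ 0.4512 -0.3032  0.1501  0.153 ] [0.1824 0.0286]
plane [-0.8256  0.5387  0.0367]
```

View pics/fin.png

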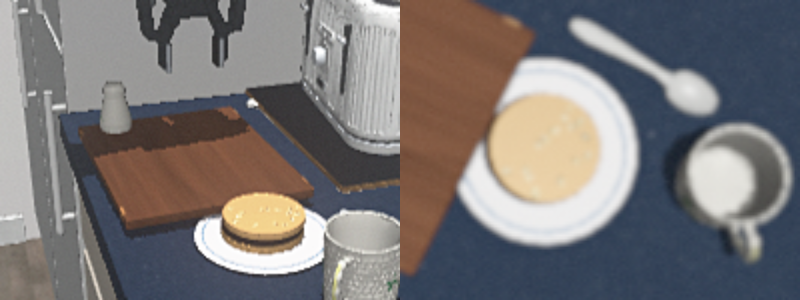

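The stack looks neat and flat: plain, chocolate, plain in the left pane around (263,222), with mug, spoon and shaker undisturbed. The plane fit was spoilt by outliers, so I check heights by medians, then hand in.

Run:
```python
from h import *
f=ctrl.grab_frame("top"); z=f["z_map"];yy,xx=np.mgrid[:384,:512];K,R,tt=f["intrinsics"],f["R"],f["t"]; Pw=((np.stack([xx*z,yy*z,z],-1)@np.linalg.inv(K).T)-tt)@R
B=bd(Pw)-[.180,.0263]
for i in (0,1):
  for sg in (-1,1):
    m=(np.hypot(*np.moveaxis(B,-1,0))<.036)&(sg*B[...,i]>.015)&(z>0)&(Pw[...,2]<.1); print(i,sg,m.sum(),np.median(Pw[m][:,2]))
```

```text
0 -1 171 0.033753075219365984
0 1 174 0.03389663134038841
1 -1 174 0.0341213468070036
1 1 175 0.03387869563544126
```

Flat at about 0.0335 (expected 0.033). Handing in.

```bash
python3 -c "
from rig import ctrl
print(ctrl.hand_in())"
```

```text
the job is handed in; nothing more can be done
None
```

I handed the job in at about 24 s with the oatcakes stacked plain, chocolate, plain on the plate: the last look put each within about 6 mm of its centre, the top one flat, and the shaker, mug and teaspoon undisturbed (the hand-in call gave no verdict).

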